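# Turn a paperweight blank over in the stamping station

## Task

Push the round aluminium blank along the wooden deck and over the raised lip, without lifting it, so that it drops flat into the pocket of the hinged flipper plate; then swing the flipper, which has a bar handle, all the way over so that the blank drops face-down into the steel nest, and swing the flipper all the way back. Finally turn the hold-down arm in over the blank as far as it goes, and let go; leave the other things on the bench where they are.

Things in the scene. Friction and masses are not known exactly. Their poses are not given: they have to be found in the camera images.
- blank_c (a point): centre of the loose blank: a polished, slippery aluminium disc 60 mm in diameter and 10 mm thick, about 80 g. Its z axis points out of the finished face, which has two turned ring marks and is up at the start; its other face is plain. It starts on the deck, before the lip.
- station: fixed wooden turn-over station, base board 14 mm thick (x -190 to 78, y -102 to 88 mm); origin on the table under the middle of the hinge. x runs from deck over lip to pocket, parallel to the hinge; y from pocket to nest; z up. Place varies, turned up to 0.25 rad, all its parts with it. In its frame deck, lip and pocket are centred on y = -42 mm (lip at x -42.5), the nest on y = +42 mm; pocket and nest at x 0.
- deck_mid (a point): middle of the area where the blank starts (within 11 mm in x, 18 mm in y), on the deck's surface, 36 mm above the table, at station (-129, -42) mm. Side rails 6 mm high stand 55 mm either side of the centre line; from 58 to 33 mm before the lip 10 mm high rails close in as a funnel to a straight channel 63 mm wide that ends at the lip.
- lip (a point): middle of the top of the raised steel lip, 4.5 mm above the deck (40.5 mm above the table). On the deck's side it is a ramp that rises over 20 mm; the crest is 3 mm wide and spans the 63 mm channel. The pocket's near inner wall is 10.5 mm beyond this point in +x, the wall's top 0.5 mm lower than the crest.
- pocket (a point): centre of the floor of the square pocket in the aluminium flipper plate: 64 x 64 mm, 7 mm deep, open upwards while the flipper lies open (floor then 33 mm above the table). Its axes are those of the station while the flipper lies open and turn with the flipper. The seated blank stands 3 mm proud.
- nest (a point): centre of the floor of the fixed square steel nest, 68 x 67 mm, 7 mm deep, floor 33 mm above the table, beside the hinge at station (0, 42) mm; axes as the station. The blank ends here with its ring-marked face down.
- hinge (a point): middle of the flipper's hinge axis, 40 mm above the table, along the station's x.
- flipper (a joint): angle of the flipper plate (220 g, free to swing, slight friction): 0 = lying open on the deck's side, pocket upwards; pi (3.14) = lying fully over, face-down on the nest. It falls to either side by its weight. It starts at 0.
- bar (a point): middle of the flipper's handle: a round steel bar 10 mm thick, parallel to the hinge, 122 mm from its axis, 56 mm free between two side lugs, 35 mm of open space between it and the plate (80 mm wide along the hinge). 40 mm above the table at 0 and at pi, 162 mm at the top of its swing. Nothing but the table is under it.
- hold_down (a joint): angle of the flat steel hold-down arm about its upright pivot, counted counter-clockwise from above: it starts at 0 to 0.6 (swung clear of the nest) and stops at 2.17, where it points along the station's -x over the middle of the nest. Light friction, it stays where it is left.
- pivot (a point): the hold-down's axis, at the arm's top face (53 mm above the table), at station (52, 42) mm. The arm is 14 mm wide, 8 mm thick, its underside 45 mm above the table, its end 48 mm from the axis.
- knob (a point): middle of the upright black knob on the hold-down arm, 40 mm from the pivot's axis: a cylinder 14 mm in diameter, 28 mm high, its top 81 mm above the table; this point is 67 mm above the table.
- punch_box: bystander: blue plastic box (90 x 45 x 55 mm) of steel punches that stick out to about 80 mm height, left of the station
- punch_box2: bystander: a second such blue box of punches
- hammer: bystander: hammer lying to the right of the station
- sheet: bystander: bright steel sheet, 150 x 100 x 4 mm, flat on the table to the right
- pad: bystander: yellow note pad, 76 x 76 x 12 mm, on the table to the left
- punch_a: bystander: square steel punch, 65 x 9 x 9 mm, lying on the station's base board in front of the nest
- tag: bystander: small rectangular aluminium tag, 44 x 30 x 4 mm, lying on the base board beside the deck
- punch_b: bystander: square steel punch, 65 x 9 x 9 mm, on the table beyond the station
Mind the look-alikes: they are no part of the job. Of the things shaped like the part that bears blank_c, the aluminium one is meant.

How it is judged:
On the way, in this order (a step that is already met when the one before it is completed fails the run):
1. the blank lies flat in the pocket of the open flipper, ring-marked face up (x of blank_c in the frame of pocket between -0.006 and 0.006 m and y of blank_c in the frame of pocket between -0.006 and 0.006 m and z of blank_c in the frame of pocket between 0.002 and 0.008 m and angle between blank_c's own z axis and vertical below 0.1 rad and value of joint flipper below 0.08 rad), for 0.2 s.
2. the flipper lies fully over and the blank lies face-down in the nest (value of joint flipper above 3.06 rad and x of blank_c in the frame of nest between -0.006 and 0.006 m and y of blank_c in the frame of nest between -0.006 and 0.006 m and z of blank_c in the frame of nest between 0.002 and 0.008 m and angle between blank_c's own z axis and vertical above 3.04 rad), for 0.1 s.
3. the flipper lies open again and the blank is still in the nest (value of joint flipper below 0.08 rad and x of blank_c in the frame of nest between -0.006 and 0.006 m and y of blank_c in the frame of nest between -0.006 and 0.006 m and z of blank_c in the frame of nest between 0.002 and 0.008 m and angle between blank_c's own z axis and vertical above 3.04 rad), for 0.1 s.
4. the hold-down arm is turned in over the blank (value of joint hold_down above 2.02 rad and x of blank_c in the frame of nest between -0.006 and 0.006 m and y of blank_c in the frame of nest between -0.006 and 0.006 m and z of blank_c in the frame of nest between 0.002 and 0.008 m and angle between blank_c's own z axis and vertical above 3.04 rad), for 0.1 s.
At the end, for the whole second after the job is handed in: The blank lies at rest in the nest, ring-marked face down: centre within 6 mm of the nest's centre along each side and 2 to 8 mm above its floor, tilted less than 0.1 rad; the flipper lies open (below 0.08 rad) and the hold-down is turned in (above 2.02 rad of 2.17), both at rest (all of step 4 and value of joint flipper below 0.08 rad and linear speed of blank below 0.02 m/s and velocity of joint each of flipper, hold_down below 0.05 rad/s); the robot touches nothing.
It fails at once if the blank is lifted by the fingers (centre more than 55 mm above the table while they touch it; riding over the lip takes it to about 46 mm) (height (world z) of blank_c above 0.055 m and contact force between the fingers and blank above 0.3 N).
It fails at once if a bystander is moved more than 30 mm (distance of any of punch_box, punch_box2, hammer, sheet, pad, punch_a, tag, punch_b from where it was at the start of the episode above 0.03 m).
It also fails if it takes over 72 s, if anything falls off the work surface, if the arm or the gripper's body presses on something with over 40 N, if the wrist force passes 120 N, or if a joint passes its speed limit or range.

## Robot

A 6-joint arm with a two-finger parallel gripper is mounted at the origin on the work surface. World frame = base frame: x ahead of the robot, y to its left, z up, the work surface at z = 0. Lengths are in m, angles in rad, forces in N, time in s.
With the tool pointing down it reaches from about 0.4 to 0.925 m from the base axis. Payload 3.4 kg.
Tool frame: the origin (TCP) lies at the centre of the arm's flange, where the gripper is bolted on; the fingertips stand 173 mm ahead of it and the grasp point (between the pads) lies 155 mm ahead of it; z points along the fingers, y is the line along which they close (so a half turn about z gives the same grasp; the last joint's range is limited). The gripper opens to 85 mm and grips with 20 to 120 N. Pads are 22 mm wide; open, the fingers measure 114 mm over their backs; the gripper's body (76 mm by 85 mm) begins 54 mm behind the grasp point. The pads swing forward as they close: fully open they stand 13 mm farther back than shut.
Start: joints at [1.044, 0.307, 1.506, -0, 1.328, -0.073], TCP at [0.252, 0.517, 0.405] pointing down, gripper open.
Joint ranges: [-3.12, 3.12], [-1.05, 2.28], [0.14, 2.33], [-1.42, 4.57], [0.1, 2.73], [-2.68, 2.68]. Speed limits (rad/s): [2.57, 2.57, 3.14, 3.14, 3.14, 3.14].

## Interface

Orientations are given as a unit quaternion [w, x, y, z].
In Python, from station import arm, viewer, sign_off gives the robot as it stands.
- The arm moves only by the shell command python3 -m pendant 'ROWS'. ROWS is text: rows parted by semicolons, each of 7 numbers parted by spaces: the gripper's target within -1 to 1 (fully open at 1, half-way at 0, shut at -1), then the shift along the tool's x, y, z in mm, then the turn, a rotation vector about the tool's x, y, z in degrees. A call has 1 to 5 rows; each row shifts and turns the commanded pose from where the row before left it, along the tool's axes as they then stand; what a row does not reach is not made up. A row lasts 1/10 s, in which the tool goes at most 50 mm and 8.59 degrees, less where a joint would pass 70% of its speed; a pose out of reach is approached as far as the arm can. A call with a gripper value outside its range is refused whole. The fingers move at their own pace and stop on an object; the grip force is fixed at half the most. Time passes only in rows, so rows that do not move let the fingers close. It gives the time, the measured TCP pose, the force, the opening and the grip force at its end, in the units of the state.
- arm.state(): the state, without advancing time (a new reading comes with each control period).
- viewer.get_image(name): name is "side" or "top"; returns a dict with "color" (480x640x3 uint8, red, green, blue), "intrinsics" (3x3 intrinsics, pixels), "pose" (4x4, takes a point from camera to world coordinates). Camera axes: x right, y down, z forward; pixel columns grow to the right and rows downward; lengths in m; the calibration is good to about 2 mm. A picture is of the moment at which its call begins. There is no depth.
- sign_off(): hands the job in; it is judged then, once.
The state is a dict: "time": time; "q": joint angles; "qvel": joint speeds; "effort": joint torques, N m; "tool_pos": TCP position; "tcp_rot": TCP orientation; "ft_force": force on the tool from outside, world axes, zero at the start; "moment": the same for the moment, N m; "finger_gap": finger opening in m; "finger_force": force on a finger pad.
Only numpy, scipy, OpenCV 4.12 (cv2) and the standard library are available. Lean on these libraries where they do the work, as an engineer would, in place of code of your own. Each camera call takes 0.05 s, during which the arm holds its last target. There are 200 camera calls.

## Working session

There is one attempt and no reset: what is moved stays moved. The work goes in short steps, Python scripts to look and compute and a shell command to move; the robot and the scene stay as the last step left them, time stands still between calls to the robot, and variables do not carry over. Pictures are saved under pics/ and viewed, at most 10 in all, crops included, and the job is handed in when it is done.

```bash
mkdir -p pics; ls; python3 - <<'E'
from station import arm, viewer
import cv2,numpy as np
for n in("top","side"):
    d=viewer.get_image(n); cv2.imwrite(f"pics/{n}0.png",d["color"][:,:,::-1]); print(n,d["intrinsics"].tolist(),np.round(d["pose"],4).tolist())
print(arm.state())
E
```

```text
pics
top [[563.7587510233639, 0.0, 332.8753152496938], [0.0, 563.7587510233639, 242.1107661682979], [0.0, 0.0, 1.0]] [[0.0429, -0.9762, 0.2127, 0.2889], [-0.9991, -0.0411, 0.0131, 0.0001], [-0.0041, -0.2131, -0.977, 1.2797], [0.0, 0.0, 0.0, 1.0]]
side [[458.02673454555094, 0.0, 320.2842676762143], [0.0, 458.02673454555094, 236.37695784789844], [0.0, 0.0, 1.0]] [[-0.9934, -0.0815, 0.0802, 0.4986], [-0.1142, 0.7448, -0.6574, 0.6107], [-0.0061, -0.6622, -0.7493, 0.7929], [0.0, 0.0, 0.0, 1.0]]
{'time': 0.1, 'q': array([ 1.04351141e+00,  3.07509752e-01,  1.50754554e+00, -3.68901045e-06,
        1.32838289e+00, -7.34602243e-02]), 'qvel': array([-0.00035001, -0.0011683 , -0.00191462,  0.00070523,  0.0001076 ,
        0.00032861]), 'effort': array([ 1.48281662e-03, -4.58527672e+01, -2.52607799e+01,  3.08829988e-05,
        5.69360724e-03, -5.41581180e-07]), 'tool_pos': array([0.25193351, 0.51653426, 0.40386517]), 'tcp_rot': array([-2.71314953e-04,  2.24969570e-01,  9.74365353e-01, -8.81981792e-04]), 'ft_force': array([0.3413943 , 0.11174088, 1.08156787]), 'moment': array([ 0.02055131, -0.0110826 ,  0.01990912]), 'finger_force': 0.0, 'finger_gap': 0.08531723901015494}
```

View pics/top0.png

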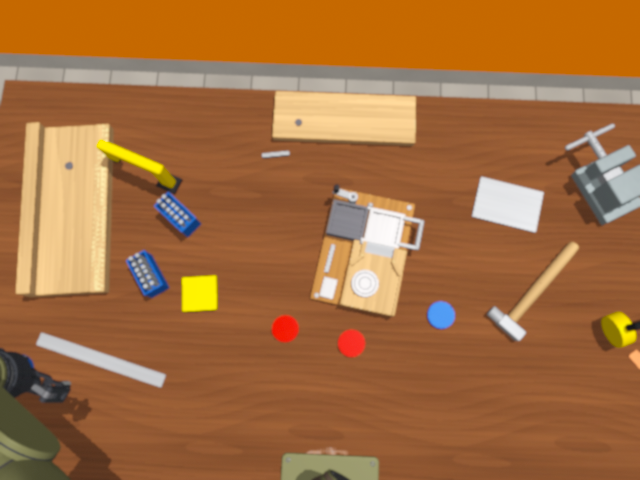

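View pics/side0.png

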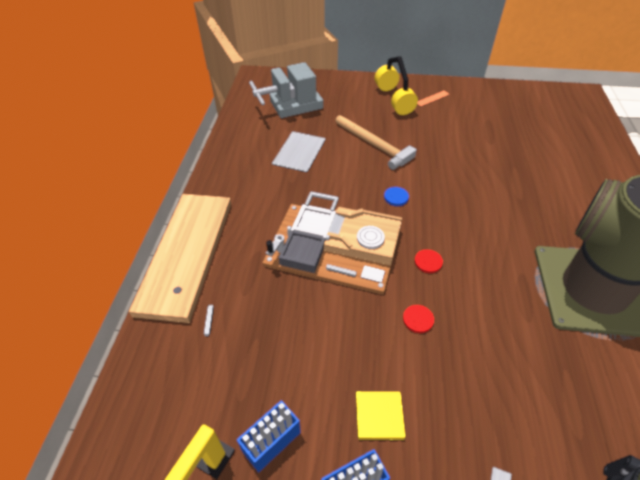

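Candidates for the blank in the top view are the aluminium disc with rings (365,283), red discs (285,328) and (351,343), and a blue disc (441,315). I choose the aluminium disc on the deck and will check it in a close crop.

```bash
cat > h.py <<'E'
from station import arm, viewer
import cv2,numpy as np
from scipy.spatial.transform import Rotation as R
def cast(d,uv,z):
    K=np.array(d["intrinsics"]);P=np.array(d["pose"])
    r=P[:3,:3]@np.linalg.solve(K,[uv[0],uv[1],1.]);o=P[:3,3]
    return (o+r*(z-o[2])/r[2])
def proj(d,p):
    P=np.array(d["pose"]);c=P[:3,:3].T@(np.array(p)-P[:3,3]);k=np.array(d["intrinsics"])@c;return k[:2]/k[2]
def crop(d,x0,y0,w,h,s,fn):
    cv2.imwrite(fn,cv2.resize(d["color"][y0:y0+h,x0:x0+w,::-1],None,fx=s,fy=s,interpolation=cv2.INTER_CUBIC))
E
python3 - <<'E'
from h import *
d=viewer.get_image("top"); a=cv2.resize(d["color"][180:324,305:435],None,fx=4,fy=4,interpolation=cv2.INTER_CUBIC)
cv2.imwrite("pics/c1.png",a[:,:,::-1])
d=viewer.get_image("side"); crop(d,255,180,160,120,5,"pics/c2.png")
E
```

```text
(no output)
```

View pics/c1.png

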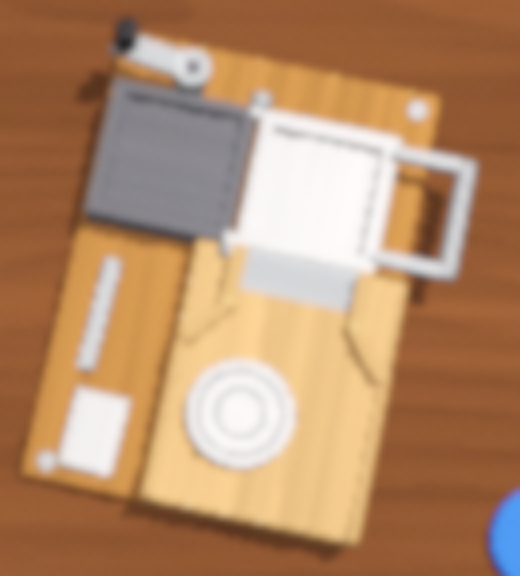

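View pics/c2.png

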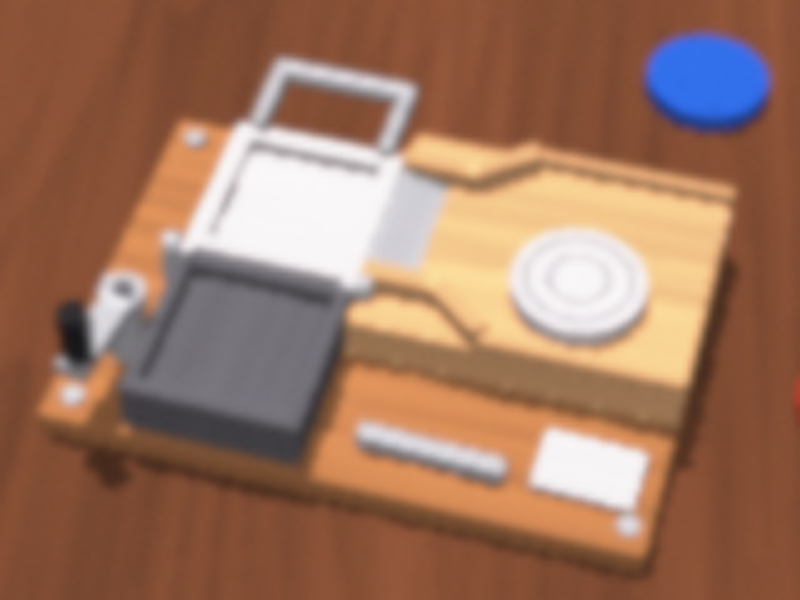

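The crops confirm the ringed silver disc, at (240,412) in the top crop. I also read the pivot (192,67), knob (125,35), bar (463,217), and base corners (22,473) and (438,97). Next I fit the station pose.

```bash
cat >> h.py <<'E'
def fit(S,W):
    S=np.array(S);W=np.array(W)[:,:2];a=S-S.mean(0);b=W-W.mean(0)
    th=np.arctan2((a[:,0]*b[:,1]-a[:,1]*b[:,0]).sum(),(a*b).sum());c,s=np.cos(th),np.sin(th);Rm=np.array([[c,-s],[s,c]])
    t=W.mean(0)-Rm@S.mean(0);return th,t,Rm,W-(S@Rm.T+t)
E
python3 - <<'E'
from h import *
t=viewer.get_image("top");s=viewer.get_image("side")
T=[((192,67),.053,(52,42)),((22,473),.014,(-190,88)),((438,97),.014,(78,-102)),((464,217),.043,(0,-122))]
Sd=[((185,122),.014,(78,-102)),((45,413),.014,(78,88)),((122,290),.053,(52,42)),((345,72),.043,(0,-122)),((645,552),.014,(-190,88))]
Wt=[cast(t,(305+u[0]/4,180+u[1]/4),z) for u,z,_ in T];Ws=[cast(s,(255+u[0]/5,180+u[1]/5),z) for u,z,_ in Sd]
S=[np.array(x[2])/1000 for x in T+Sd]
for a,b in((S,Wt+Ws),(S[:4],Wt),(S[4:],Ws)):
    th,tt,Rm,r=fit(a,b);print(th,tt);print(np.round(r*1000,1).tolist())
th,tt,Rm,r=fit(S,Wt+Ws)
for w in (cast(t,(305+60.2,180+412.5/4),.046),cast(s,(255+580/5,180+282/5),.046)): print(w,Rm.T@(w[:2]-tt))
for w in (cast(t,(305+125/4,180+32/4),.081),cast(s,(255+70/5,180+310/5),.081)): k=Rm.T@(w[:2]-tt)-[.052,.042];print(w,k,np.hypot(*k),np.arctan2(k[1],k[0]))
E
```

```text
-0.1698306327572948 [ 0.60474671 -0.0575049 ]
[[-0.1, 0.5], [0.9, 0.5], [-1.7, 2.2], [0.5, -2.9], [-2.6, 3.4], [-2.2, -0.3], [1.5, 0.6], [1.1, -2.8], [2.6, -1.2]]
-0.17114091084440755 [ 0.60468059 -0.05746277]
[[-0.0, 0.5], [0.8, 0.3], [-1.5, 2.2], [0.7, -3.0]]
-0.16860748508048548 [ 0.60481902 -0.05756237]
[[-2.8, 3.4], [-2.2, -0.4], [1.5, 0.6], [0.9, -2.7], [2.7, -0.9]]
[ 0.46806339 -0.05845734  0.046     ] [-0.13455594 -0.02404032]
[ 0.46886593 -0.05654144  0.046     ] [-0.13408876 -0.02201635]
[0.67320126 0.01402961 0.081     ] [0.00337929 0.04007525] 0.04021747127327364 1.4866717229345703
[0.67769675 0.01287788 0.081     ] [0.00800476 0.03969989] 0.04049885865971533 1.3718321921163836
```

```bash
cat >> h.py <<'E'
TH=-0.170;T0=np.array([.605,-.0575]);RM=np.array([[np.cos(TH),-np.sin(TH)],[np.sin(TH),np.cos(TH)]])
def s2w(x,y): return RM@np.array([x,y])/1000+T0
def w2s(w): return RM.T@(np.array(w)[:2]-T0)*1000
def go(x,y,z,yaw=0,frm=None):
    "tool shift (mm) / turn (deg about tool z) to station x,y mm, flange z mm, tool-y at station y turned by yaw deg"
    st=arm.state();w,*v=st["tcp_rot"];Rt=R.from_quat([*v,w]).as_matrix();p=np.r_[s2w(x,y),z/1000]
    want=np.degrees(TH)+90+yaw;now=np.degrees(np.arctan2(Rt[1,1],Rt[0,1]))
    print("shift",np.round(Rt.T@(p-st["tool_pos"])*1000,1),"turn z",round(now-want,1),"tilt",np.round(Rt[:,2],3),"at",np.round(w2s(st["tool_pos"]),1),round(st["tool_pos"][2]*1000,1))
E
python3 - <<'E'
from h import *
go(-135,240,350,-12);go(-182,-14,280,-12);print(s2w(-135,240),s2w(-182,-14))
E
```

```text
shift [-372.2 -168.7   54.5] turn z -4.3 tilt [-0.    -0.001 -1.   ] at [-445.   506.2] 404.4
shift [-398.2 -425.7  124.7] turn z -4.3 tilt [-0.    -0.001 -1.   ] at [-445.   506.2] 404.4
[0.51254982 0.20187996] [ 0.42325502 -0.040507  ]
```

```bash
python3 -m pendant '0 -41 -19 6 0 0 -1;-0.5 -41 -19 6 0 0 -1;-0.5 -41 -19 6 0 0 -1;-0.5 -41 -19 6 0 0 -1;-0.5 -41 -19 6 0 0 -0.3' >/dev/null; python3 -m pendant '-0.6 -41 -19 6 0 0 0;-0.6 -41 -19 6 0 0 0;-0.6 -41 -19 6 0 0 0;-0.6 -41 -19 6 0 0 0;-0.6 -10 -35 8 0 0 0' >/dev/null; python3 -m pendant '-0.6 -5 -45 14 0 0 0;-0.6 -5 -45 14 0 0 0;-0.6 -4 -45 14 0 0 0;-0.6 -4 -45 14 0 0 0;-0.6 0 -40 10 0 0 0'; python3 -m pendant '-0.6 0 0 0 0 0 0'; python3 -c "
from h import *
go(-180,-14,240,-12)"
```

```text
time: 1.8
tool_pos: [0.4561, -0.0337, 0.2761]
tcp_rot: [0.0, 0.188, 0.982, -0.0]
ft_force: [0.5, -0.9, -0.1]
finger_gap: 0.0171
finger_force: 0.0
time: 1.9
tool_pos: [0.4542, -0.0351, 0.2754]
tcp_rot: [-0.002, 0.191, 0.982, -0.001]
ft_force: [-0.4, 0.8, -0.1]
finger_gap: 0.0173
finger_force: 0.0
shift [ 24.5 -16.1  35.5] turn z -0.2 tilt [-0.005 -0.001 -1.   ] at [-152.5   -3.4] 275.4
```

```bash
python3 -m pendant '-0.6 13 -8 15 0 0 0;-0.6 12 -8 15 0 0 0;-0.6 0 0 0 0 0 0;-0.6 0 0 0 0 0 0' ; python3 -c "
from h import *
go(-180,-14,218,-12)
d=viewer.get_image('top'); a=cv2.resize(d['color'][180:324,305:435],None,fx=4,fy=4,interpolation=cv2.INTER_CUBIC)
d=viewer.get_image('side'); b=cv2.resize(d['color'][180:324,300:440],None,fx=4,fy=4,interpolation=cv2.INTER_CUBIC)
cv2.imwrite('pics/c3.png',cv2.resize(np.hstack([a,b]),(800,427))[:,:,::-1])"
```

```text
time: 2.3
tool_pos: [0.4282, -0.0371, 0.247]
tcp_rot: [0.0, 0.188, 0.982, 0.0]
ft_force: [0.1, -0.0, -0.4]
finger_gap: 0.0172
finger_force: 0.0
shift [ 1.4 -4.6 29. ] turn z 0.0 tilt [ 0.001  0.    -1.   ] at [-177.7   -9.8] 247.0
```

View pics/c3.png

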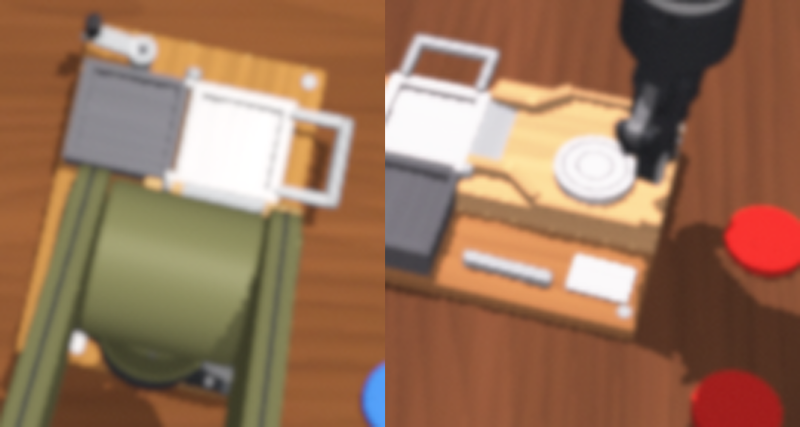

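The side view shows the fingers just behind the blank, at about (650,165) in the right half. I'll descend and touch the deck to calibrate the fingertip height.

```bash
python3 -m pendant '-0.6 2 -4 10 0 0 0;-0.6 0 0 12 0 0 0;-0.6 0 0 10 0 0 0;-0.6 0 0 0 0 0 0;-0.6 0 0 0 0 0 0' ; python3 -m pendant '-0.6 0 0 2 0 0 0;-0.6 0 0 0 0 0 0'|egrep "pos|ft"; python3 -m pendant '-0.6 0 0 2 0 0 0;-0.6 0 0 0 0 0 0'|egrep "pos|ft";python3 -m pendant '-0.6 0 0 2 0 0 0;-0.6 0 0 0 0 0 0'|egrep "pos|ft"
```

```text
time: 2.9
tool_pos: [0.4247, -0.0403, 0.2148]
tcp_rot: [0.0, 0.188, 0.982, 0.0]
ft_force: [-0.4, 0.3, 0.6]
finger_gap: 0.0173
finger_force: 0.0
tool_pos: [0.4244, -0.0404, 0.2129]
ft_force: [0.2, -0.9, -0.0]
tool_pos: [0.4242, -0.0405, 0.2107]
ft_force: [0.5, 0.6, 0.5]
tool_pos: [0.4242, -0.0405, 0.2096]
ft_force: [-2.0, 0.2, 12.7]
```

```bash
python3 -m pendant '-0.6 0 0 -5 0 0 0;-0.6 -3 0 0 0 0 0;-0.6 -4 0 0 0 0 0;-0.6 -5 -1 0 0 0 0;-0.6 -5 -1 0 0 0 0' >/dev/null; python3 -m pendant '-0.6 -5 -1 0 0 0 0;-0.6 -5 -1 0 0 0 0;-0.6 -5 -1 0 0 0 0;-0.6 -5 -1 0 0 0 0;-0.6 -5 -1 0 0 0 0'; python3 -c "
from h import *
go(-118,-42,214,0)
d=viewer.get_image('side'); crop(d,280,190,140,100,4,'pics/c4.png')"
```

```text
time: 4.5
tool_pos: [0.461, -0.0628, 0.2137]
tcp_rot: [-0.0, 0.188, 0.982, 0.0]
ft_force: [-0.1, -0.0, -1.0]
finger_gap: 0.017
finger_force: 0.2
shift [-25.1  -7.4  -0.3] turn z -12.0 tilt [-0.  0. -1.] at [-141.   -29.5] 213.7
```

View pics/c4.png

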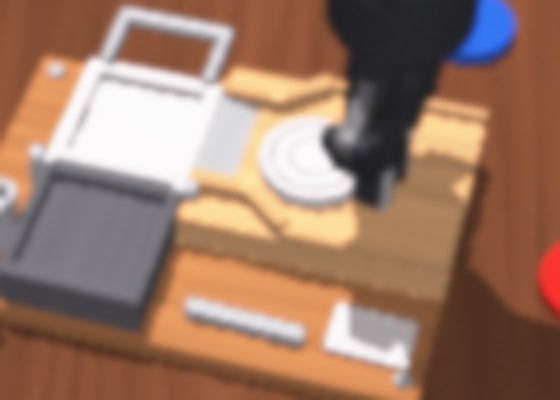

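```bash
python3 -c "
from h import *
d=viewer.get_image('side')
for u in((308,158),(311,160)): print(w2s(cast(d,(280+u[0]/4,190+u[1]/4),.046)))
st=arm.state();print(w2s(st['tool_pos']))"
```

```text
[-100.4297342   -33.48545634]
[-102.35829532  -32.48872585]
[-140.38758477  -29.63215745]
```

```bash
python3 -m pendant '-0.6 -4 -1 0 0 0 0;-0.6 -4 -1 0 0 0 0;-0.6 -4 -1 0 0 0 0;-0.6 -3 -1 0 0 0 -3;-0.6 -3 -1 0 0 0 -3' >/dev/null; python3 -m pendant '-0.6 -3 -1 -1 0 0 -3;-0.6 -3 -1 -1 0 0 -3;-0.6 0 0 0 0 0 0'; python3 -c "
from h import *
go(-90,-42,216,0)
d=viewer.get_image('side'); crop(d,280,190,140,100,4,'pics/c5.png')"
```

```text
time: 5.4
tool_pos: [0.4816, -0.0774, 0.2158]
tcp_rot: [0.0, 0.085, 0.996, -0.0]
ft_force: [-0.6, -0.9, 0.2]
finger_gap: 0.017
finger_force: 0.0
shift [-28.3  -1.5  -0.1] turn z 0.0 tilt [ 0.001 -0.    -1.   ] at [-118.3  -40.5] 215.8
```

View pics/c5.png

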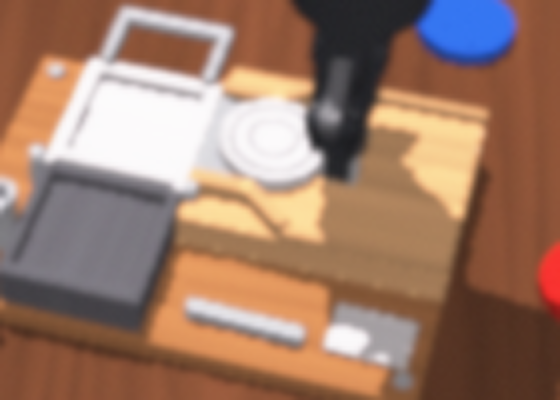

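The disc has entered the channel at crop (270,140), so I push straight.

```bash
python3 -m pendant '-0.6 -5 -1 0 0 0 0;-0.6 -5 0 0 0 0 0;-0.6 -5 0 0 0 0 0;-0.6 -5 0 0 0 0 0;-0.6 -5 0 0 0 0 0' |egrep "pos|ft"; python3 -m pendant '-0.6 -5 0 0 0 0 0;-0.6 -5 0 0 0 0 0;-0.6 -5 0 0 0 0 0;-0.6 -5 0 0 0 0 0;-0.6 -5 0 0 0 0 0' |egrep "pos|ft";  python3 -c "
from h import *
go(-40,-42,216,0)
d=viewer.get_image('side'); crop(d,280,190,140,100,4,'pics/c6.png')"
```

```text
tool_pos: [0.5059, -0.0823, 0.2157]
ft_force: [-0.8, 0.3, 0.9]
tool_pos: [0.5305, -0.0865, 0.2157]
ft_force: [0.0, -0.6, -0.5]
shift [-28.5  -0.8  -0.3] turn z 0.0 tilt [ 0. -0. -1.] at [-68.5 -41.2] 215.7
```

View pics/c6.png

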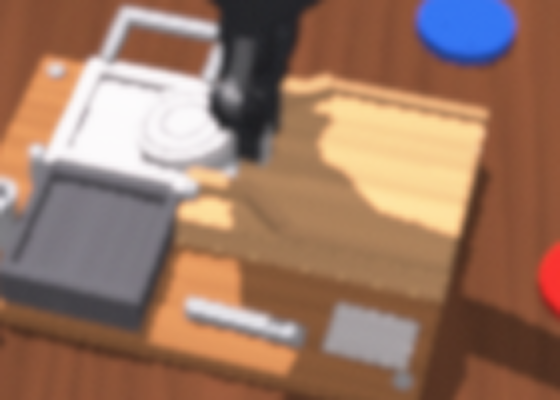

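```bash
python3 -m pendant '-0.6 -4 0 0 0 0 0;-0.6 -4 0 0 0 0 0;-0.6 -4 0 0 0 0 0;-0.6 -4 0 0 0 0 0;-0.6 -4 0 0 0 0 0' |egrep "pos|ft"; python3 -m pendant '-0.6 -3 0 0 0 0 0;-0.6 -3 0 0 0 0 0;-0.6 -2 0 0 0 0 0;-0.6 -1 0 0 0 0 0;-0.6 0 0 0 0 0 0' |egrep "pos|ft";python3 -m pendant '-0.6 0 0 0 0 0 0'|egrep "pos|ft";  python3 -c "
from h import *
go(-40,-42,216,0)
d=viewer.get_image('side')['color'][190:290,280:420].copy();np.save('s1.npy',d)"
```

```text
tool_pos: [0.5501, -0.0899, 0.2157]
ft_force: [-0.2, 0.4, -0.0]
tool_pos: [0.5588, -0.0914, 0.2157]
ft_force: [-1.4, -0.1, -1.1]
tool_pos: [0.5586, -0.0914, 0.2157]
ft_force: [0.5, -0.2, -0.2]
shift [ 0.  -0.8 -0.3] turn z 0.0 tilt [ 0. -0. -1.] at [-40.  -41.2] 215.7
```

```bash
python3 -m pendant '-0.6 -1.5 0 0 0 0 0;-0.6 0 0 0 0 0 0;-0.6 0 0 0 0 0 0' |egrep "pos|ft"; python3 -m pendant '-0.6 4 0 0 0 0 0;-0.6 4 0 -20 0 0 0;-0.6 0 0 -40 0 0 0;-0.6 0 -40 -30 0 0 0;-0.6 0 -45 0 0 0 0' |egrep "pos|ft";python3 -m pendant '-0.6 0 -45 0 0 0 0;-0.3 0 -30 0 0 0 0;-0.3 0 0 0 0 0 0'|egrep "pos|ft";  python3 -c "
from h import *
go(0,-122,260,0)
d=viewer.get_image('side');crop(d,280,190,140,100,5,'pics/c7.png')"
```

```text
tool_pos: [0.5602, -0.0916, 0.2158]
ft_force: [0.0, 0.9, -0.2]
tool_pos: [0.5395, -0.1741, 0.3104]
ft_force: [0.8, -0.1, -0.2]
tool_pos: [0.5245, -0.2516, 0.306]
ft_force: [0.6, 0.2, 0.3]
shift [-46.1  83.1  45.8] turn z -0.2 tilt [ 0.001 -0.002 -1.   ] at [ -46.5 -204.9] 306.0
```

View pics/c7.png

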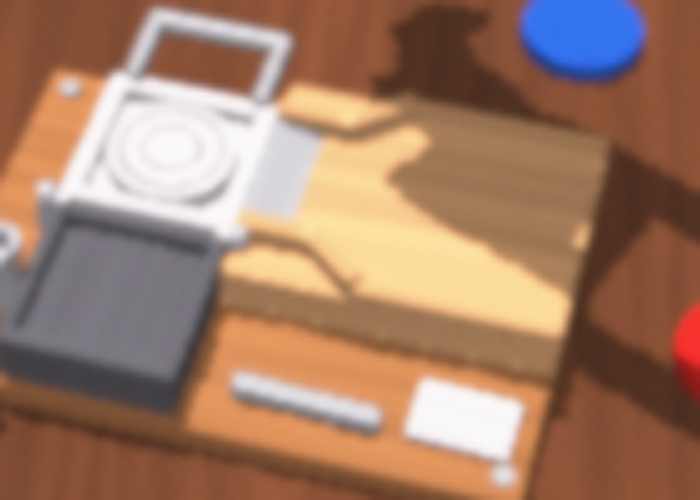

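The blank is seated flat in the pocket, rings up, at crop (172,147). The handle bar is at crop (221,28).

```bash
python3 -m pendant '-0.3 -23 41 10 0 0 0;-0.3 -23 42 10 0 0 0;-0.3 0 0 0 0 0 0;-0.3 0 0 0 0 0 0;-0.3 0 0 0 0 0 0';  python3 -c "
from h import *
d=viewer.get_image('side')
print(w2s(cast(d,(280+221/5,190+28/5),.043)),w2s(cast(d,(280+172/5,190+147/5),.043)))
go(0,-123,260,0);go(0,-123,197,0)"
```

```text
time: 9.3
tool_pos: [0.5841, -0.1732, 0.2856]
tcp_rot: [-0.001, 0.084, 0.996, -0.0]
ft_force: [-0.8, 0.0, 0.1]
finger_gap: 0.03
finger_force: 0.0
[  -0.25851966 -120.75081757] [ -0.40184951 -39.79018881]
shift [-1.  -4.9 25.8] turn z 0.1 tilt [-0.001 -0.    -1.   ] at [  -1.  -118.1] 285.8
shift [-1.1 -4.9 88.8] turn z 0.1 tilt [-0.001 -0.    -1.   ] at [  -1.  -118.1] 285.8
```

```bash
python3 -m pendant '-0.3 -1 -4 20 0 0 0;-0.3 0 0 25 0 0 0;-0.3 0 0 25 0 0 0;-0.3 0 0 18 0 0 0;-0.3 0 0 0 0 0 0';python3 -m pendant '-0.6 0 0 0 0 0 0;-1 0 0 0 0 0 0;-1 0 0 0 0 0 0;-1 0 0 0 0 0 0;-1 0 0 0 0 0 0';  python3 -c "
from h import *
go(0,-122,197,0)"
```

```text
time: 9.85
tool_pos: [0.583, -0.1785, 0.1955]
tcp_rot: [-0.003, 0.085, 0.996, 0.001]
ft_force: [0.3, -0.8, -0.3]
finger_gap: 0.0301
finger_force: 0.0
time: 10.35
tool_pos: [0.5851, -0.1788, 0.1988]
tcp_rot: [0.001, 0.084, 0.996, -0.001]
ft_force: [-3.5, -4.8, 4.2]
finger_gap: 0.0077
finger_force: 59.1
shift [0.9 0.9 1.8] turn z 0.1 tilt [ 0.001 -0.002 -1.   ] at [   0.9 -122.9] 198.8
```

```bash
python3 -m pendant '-1 0 0.5 -10.6 0 0 0;-1 0 1.4 -10.6 0 0 0;-1 0 5.5 -20.5 0 0 0;-1 0 8.9 -19.3 0 0 0;-1 0 0 0 0 0 0'; python3 -c "
from h import *
go(0,-105.7,259,0)"
```

```text
time: 10.85
tool_pos: [0.5878, -0.1626, 0.2616]
tcp_rot: [0.001, 0.084, 0.996, -0.002]
ft_force: [-3.8, -7.7, 2.0]
finger_gap: 0.0075
finger_force: 58.9
shift [0.8 0.8 2.6] turn z 0.1 tilt [ 0.002 -0.004 -1.   ] at [   0.8 -106.5] 261.6
```

```bash
python3 -m pendant '-1 0 12.2 -17.4 0 0 0;-1 0 15.1 -15.1 0 0 0;-1 0 17.4 -12.2 0 0 0;-1 0 19.3 -8.9 0 0 0;-1 0 20.5 -5.5 0 0 0'|egrep "pos|ft"; python3 -m pendant '-1 0 21.2 -1.9 0 0 0;-1 0 31.6 4.2 0 0 0;-1 0 38.4 17.9 0 0 0;-1 0 29.9 29.9 0 0 0;-1 0 17.9 38.4 0 0 0'|egrep "pos|ft";python3 -m pendant '-1 0 4.2 31.6 0 0 0;-1 0 0 0 0 0 0;-1 0 0 0 0 0 0;-1 0 0 0 0 0 0;-1 0 0 0 0 0 0'; python3 -c "
from h import *
go(0,122,197,0)"
```

```text
tool_pos: [0.602, -0.08, 0.3219]
ft_force: [-2.2, -6.2, 6.5]
tool_pos: [0.6268, 0.0591, 0.2306]
ft_force: [3.1, -25.8, -3.6]
time: 12.35
tool_pos: [0.6287, 0.0613, 0.2001]
tcp_rot: [0.004, 0.084, 0.996, -0.001]
ft_force: [2.1, -8.2, 6.4]
finger_gap: 0.0077
finger_force: 72.3
shift [3.3 0.9 3. ] turn z 0.1 tilt [ 0.008 -0.002 -1.   ] at [  3.2 121.1] 200.1
```

```bash
python3 -m pendant '-1 0 0 0 0 0 0;-1 0 0 0 0 0 0;-1 0 -0.5 -10.6 0 0 0;-1 0 -1.4 -10.6 0 0 0;-1 0 -5.5 -20.5 0 0 0' |egrep "pos|ft";python3 -m pendant '-1 0 -8.9 -19.3 0 0 0;-1 0 -12.2 -17.4 0 0 0;-1 0 -15.1 -15.1 0 0 0;-1 0 -17.4 -12.2 0 0 0;-1 0 -19.3 -8.9 0 0 0' |egrep "pos|ft"; python3 -c "
from h import *
go(0,41.7,313,0)
d=viewer.get_image('side');crop(d,250,170,160,120,5,'pics/c8.png')"
```

```text
tool_pos: [0.6253, 0.0546, 0.2386]
ft_force: [1.7, -10.5, -7.2]
tool_pos: [0.6117, -0.0158, 0.3139]
ft_force: [-3.3, 4.9, 0.4]
shift [-0.4 -0.5  0.9] turn z 0.0 tilt [-0.     0.005 -1.   ] at [-0.4 42.2] 313.9
```

View pics/c8.png

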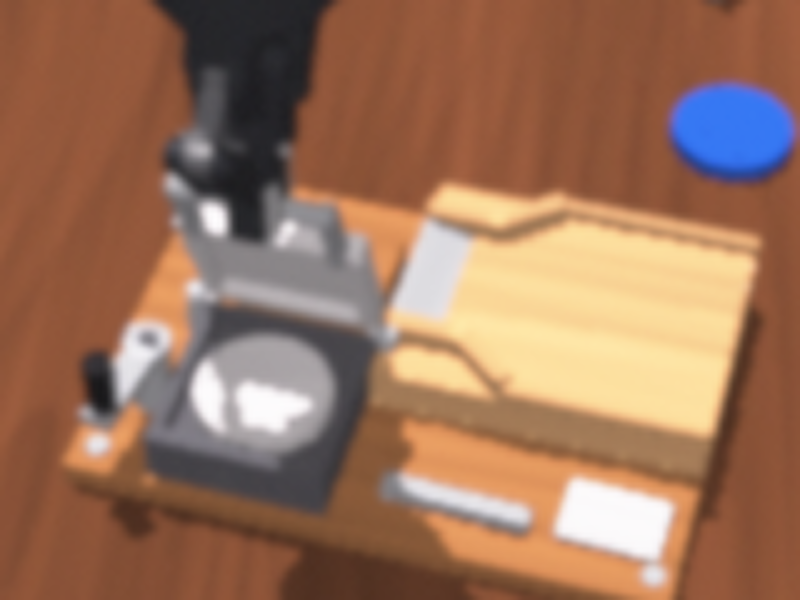

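The blank sits in the nest with its plain face up, at crop (262,395). I swing the flipper the rest of the way back.

```bash
python3 -m pendant '-1 0 -20.5 -5.5 0 0 0;-1 0 -21.2 -1.9 0 0 0;-1 0 -21.2 1.9 0 0 0;-1 0 -20.5 5.5 0 0 0;-1 0 -19.3 8.9 0 0 0' |egrep "pos|ft";python3 -m pendant '-1 0 -17.4 12.2 0 0 0;-1 0 -15.1 15.1 0 0 0;-1 0 -12.2 17.4 0 0 0;-1 0 -8.9 19.3 0 0 0;-1 0 -5.5 20.5 0 0 0' |egrep "pos|ft";python3 -m pendant '-1 0 -1.4 10.6 0 0 0;-1 0 -0.5 10.6 0 0 0;-1 0 0 0 0 0 0;-1 0 0 0 0 0 0'; python3 -m pendant '-0.7 0 0 0 0 0 0;-0.3 0 0 0 0 0 0;-0.3 0 0 0 0 0 0;-0.3 0 0 0 0 0 0;-0.3 0 0 0 0 0 0'; python3 -c "
from h import *
go(0,-122,197,0)"
```

```text
tool_pos: [0.595, -0.1187, 0.3053]
ft_force: [0.9, 3.6, -4.7]
tool_pos: [0.5851, -0.1773, 0.2185]
ft_force: [0.8, 4.9, 0.7]
time: 14.8
tool_pos: [0.5847, -0.1786, 0.1975]
tcp_rot: [-0.0, 0.084, 0.996, -0.001]
ft_force: [-2.1, -3.7, -0.4]
finger_gap: 0.0077
finger_force: 70.8
time: 15.3
tool_pos: [0.585, -0.1778, 0.1978]
tcp_rot: [0.0, 0.084, 0.996, 0.0]
ft_force: [-0.1, -0.2, 0.3]
finger_gap: 0.0299
finger_force: 0.0
shift [ 0.7 -0.   0.8] turn z 0.1 tilt [ 0.  0. -1.] at [   0.7 -122. ] 197.8
```

```bash
python3 -m pendant '-0.3 0 0 -25 0 0 0;-0.3 0 0 -45 0 0 0;-0.3 0 0 -45 0 0 0;-0.3 0 0 -20 0 0 0;-0.3 0 0 0 0 0 0'; python3 -c "
from h import *
d=viewer.get_image('side');a=d['color'].astype(int)[225:262,255:290];m=(a.max(2)<60).astype(np.uint8)
n,l,s,c=cv2.connectedComponentsWithStats(m);print([(s[i].tolist(),c[i]+[255,225]) for i in range(1,n) if s[i][4]>5])
for u in((250+97/5,170+360/5),):
  k=w2s(cast(d,u,.081));print(k,np.degrees(np.arctan2(k[1]-42,k[0]-52)))
go(58,82,330,0)"
```

```text
time: 15.8
tool_pos: [0.5862, -0.1784, 0.3371]
tcp_rot: [0.004, 0.085, 0.996, -0.001]
ft_force: [-0.1, 0.6, 0.0]
finger_gap: 0.0303
finger_force: 0.0
[([12, 17, 5, 10, 37], array([269.32432432, 246.45945946]))]
[58.95163181 81.43577098] 80.00275986660819
shift [-57.1 204.1   4.7] turn z 0.0 tilt [ 0.004 -0.001 -1.   ] at [   1.  -122.2] 334.6
```

```bash
python3 -m pendant '-0.3 -12 41 1 0 0 0;-0.3 -12 41 1 0 0 0;-0.3 -11 41 1 0 0 0;-0.3 -11 41 1 0 0 0;-0.3 -11 40 1 0 0 0'>/dev/null; python3 -m pendant '-0.3 0 0 0 0 0 0;-0.3 0 0 0 0 0 0;-0.3 0 0 0 0 0 0'; python3 -c "
from h import *
d=viewer.get_image('side')
print(w2s(cast(d,(269.8,246.9),.067)))
go(58,82,270,0);go(58,82,232,0)"
```

```text
time: 16.65
tool_pos: [0.6746, 0.0128, 0.326]
tcp_rot: [-0.002, 0.085, 0.996, -0.0]
ft_force: [-0.9, -0.6, -1.1]
finger_gap: 0.0299
finger_force: 0.0
[58.8813679  82.82207608]
shift [-1.3  1.4 56.5] turn z -0.0 tilt [-0.003 -0.    -1.   ] at [56.9 80.7] 326.5
shift [-1.4  1.4 94.5] turn z -0.0 tilt [-0.003 -0.    -1.   ] at [56.9 80.7] 326.5
```

```bash
python3 -m pendant '-0.3 -1.5 1 20 0 0 0;-0.3 0 0 25 0 0 0;-0.3 0 0 25 0 0 0;-0.3 0 0 24 0 0 0;-0.3 0 0 0 0 0 0'; python3 -m pendant '-0.6 0 0 0 0 0 0;-0.8 0 0 0 0 0 0;-0.8 0 0 0 0 0 0;-0.8 0 0 0 0 0 0'; python3 -c "
from h import *
go(58,82,232,0)"
```

```text
time: 17.2
tool_pos: [0.6748, 0.0126, 0.23]
tcp_rot: [-0.004, 0.086, 0.996, -0.0]
ft_force: [-0.8, -0.4, 0.2]
finger_gap: 0.0301
finger_force: 0.0
time: 17.6
tool_pos: [0.6766, 0.0122, 0.2342]
tcp_rot: [-0.0, 0.085, 0.996, -0.002]
ft_force: [-0.9, -6.3, -5.9]
finger_gap: 0.0117
finger_force: 58.4
shift [0.8 1.2 2.2] turn z 0.0 tilt [-0.001 -0.003 -1.   ] at [58.8 80.8] 234.2
```

```bash
python3 -m pendant '-0.8 9.8 0.3 0 0 0 0;-0.8 10.2 -2.2 0 0 0 0;-0.8 9.2 -4.8 0 0 0 0;-0.8 7.7 -7.1 0 0 0 0;-0.8 0 0 0 0 0 0'; python3 -c "
from h import *
go(52-30.6,42+25.7,232,0)"; python3 -m pendant '-0.8 5.7 -8.8 0 0 0 0;-0.8 2.8 -8.6 0 0 0 0;-0.8 0.9 -6.9 0 0 0 0;-0.8 0 0 0 0 0 0;-0.8 0 0 0 0 0 0'; python3 -c "
from h import *
go(12,42,232,0)"
```

```text
time: 18.1
tool_pos: [0.6369, 0.0074, 0.2344]
tcp_rot: [-0.001, 0.085, 0.996, 0.001]
ft_force: [-1.8, 5.4, -4.0]
finger_gap: 0.0116
finger_force: 60.2
shift [-0.9 -1.7  2.4] turn z -0.0 tilt [-0.002  0.002 -1.   ] at [20.5 69.4] 234.4
time: 18.6
tool_pos: [0.6191, -0.0128, 0.2341]
tcp_rot: [-0.008, 0.085, 0.996, 0.002]
ft_force: [-16.4, 10.6, 8.8]
finger_gap: 0.0109
finger_force: 60.0
shift [-5.7 -4.5  2. ] turn z 0.0 tilt [-0.016  0.006 -1.   ] at [ 6.3 46.4] 234.1
```

```bash
python3 -m pendant '-0.8 -3 -2 0 0 0 0;-0.8 -2 -2 0 0 0 0;-0.8 0 0 0 0 0 0;-0.8 0 0 0 0 0 0'; python3 -c "
from h import *
go(12,42,232,0)
d=viewer.get_image('side');a=d['color'].astype(int);print(a.shape)"
```

```text
time: 19.0
tool_pos: [0.62, -0.0156, 0.234]
tcp_rot: [-0.013, 0.084, 0.996, 0.004]
ft_force: [-23.9, 17.5, 17.7]
finger_gap: 0.0108
finger_force: 60.4
shift [-4.3 -1.9  1.8] turn z 0.1 tilt [-0.025  0.01  -1.   ] at [ 7.7 43.9] 234.0
(480, 640, 3)
```

```bash
python3 -m pendant '-0.6 0 0 0 0 0 0;-0.3 0 0 0 0 0 0;-0.3 0 0 0 0 0 0;-0.3 0 0 0 0 0 0'; python3 -m pendant '-0.3 0 0 -20 0 0 0;-0.3 0 0 -45 0 0 0;-0.3 0 0 -45 0 0 0;-0.3 0 -40 -10 0 0 0;-0.3 0 -45 0 0 0 0' >/dev/null;python3 -m pendant '-0.3 0 -45 0 0 0 0;-0.3 0 -45 0 0 0 0;-0.3 0 -20 0 0 0 0;-0.3 0 0 0 0 0 0';  python3 -c "
from h import *
d=viewer.get_image('side');a=d['color'].astype(int)[215:275,255:350];m=(a.max(2)<50).astype(np.uint8)
n,l,s,c=cv2.connectedComponentsWithStats(m)
for i in range(1,n):
  if s[i][4]>12:
    k=w2s(cast(d,c[i]+[255.5,215.5],.067));print(s[i],k,np.arctan2(k[1]-42,k[0]-52)-.97)
go(12,42,330,0);cv2.imwrite('pics/last.png',d['color'][:,:,::-1])"
```

```text
time: 19.45
tool_pos: [0.6303, -0.021, 0.2346]
tcp_rot: [0.001, 0.085, 0.996, -0.0]
ft_force: [-0.5, -0.1, -1.1]
finger_gap: 0.0301
finger_force: 0.0
time: 20.35
tool_pos: [0.5961, -0.2165, 0.3539]
tcp_rot: [0.0, 0.087, 0.996, -0.001]
ft_force: [0.4, 0.1, 0.3]
finger_gap: 0.0293
finger_force: 0.0
[38 20  5  9 30] [13.34870998 46.54956947] 2.0544237129217064
shift [  6.7 198.3  23.7] turn z -0.2 tilt [ 0.001 -0.    -1.   ] at [  18.1 -156.4] 353.7
```

```bash
python3 -m pendant '-1 1 46 0 0 0 0;-1 1 46 0 0 0 0;-1 1 46 0 0 0 0;-1 1 46 0 0 0 0;-1 1 46 0 0 0 0' >/dev/null;python3 -m pendant '-1 1 6 20 0 0 0;-1 0 0 40 0 0 0;-1 0 0 40 0 0 0;-1 0 0 20 0 0 0;-1 0 0 0 0 0 0'; python3 -c "
from h import *
go(12,72,233,0)"
```

```text
time: 21.4
tool_pos: [0.6285, 0.0227, 0.2301]
tcp_rot: [-0.004, 0.084, 0.996, 0.0]
ft_force: [-0.6, -0.2, -0.3]
finger_gap: -0.0005
finger_force: 0.0
shift [ -2.3 -11.   -2.9] turn z 0.1 tilt [-0.008  0.001 -1.   ] at [ 9.6 83. ] 230.1
```

```bash
P(){ python3 -c "
from h import *
s=arm.state();print(w2s(s['tool_pos']),RM.T@s['ft_force'][:2])"; }
python3 -m pendant '-1 -2 -5 0 0 0 0;-1 0 -5 0 0 0 0;-1 0 -3 0 0 0 0;-1 0 0 0 0 0 0'>/dev/null;P; python3 -m pendant '-1 0 -2 0 0 0 0;-1 0 -2 0 0 0 0;-1 0 0 0 0 0 0'>/dev/null;P; python3 -m pendant '-1 0 -2 0 0 0 0;-1 0 0 0 0 0 0'>/dev/null;P;python3 -m pendant '-1 0 -2 0 0 0 0;-1 0 0 0 0 0 0'>/dev/null;P
```

```text
[14.20434022 68.05389578] [-0.63196596  0.49169781]
[13.66059506 64.42844397] [0.23983823 0.17134921]
[13.56676066 62.66068312] [ 1.05574059 -0.13374329]
[13.51566983 61.04969334] [-0.57257836  2.25841469]
```

```bash
P(){ python3 -c "
from h import *
s=arm.state();print(w2s(s['tool_pos']),RM.T@s['ft_force'][:2])"; }
python3 -m pendant '-1 0 -1.5 0 0 0 0;-1 0 0 0 0 0 0'>/dev/null;P; python3 -m pendant '-1 0 -1.5 0 0 0 0;-1 0 0 0 0 0 0'>/dev/null;P;python3 -m pendant '-1 0 -1.5 0 0 0 0;-1 0 0 0 0 0 0'>/dev/null;P; python3 -m pendant '-1 0 -1.5 0 0 0 0;-1 0 0 0 0 0 0'>/dev/null;P
```

```text
[13.49818004 60.51015569] [-0.19107368  6.44737933]
[13.482004   59.95470308] [-1.24220329 10.92056297]
[13.4578591  59.42998133] [-0.86584595 15.06218931]
[13.42038276 58.90206941] [-1.5463954  18.21957804]
```

```bash
python3 -m pendant '-1 0 10 0 0 0 0;-1 0 10 0 0 0 0;-1 0 0 -20 0 0 0;-1 0 0 -45 0 0 0;-1 0 0 -45 0 0 0'>/dev/null;python3 -m pendant '-1 40 0 0 0 0 0;-1 45 0 0 0 0 0;-1 45 0 0 0 0 0;-1 20 0 0 0 0 0;-1 0 0 0 0 0 0'; python3 -c "
from h import *
d=viewer.get_image('side');a=d['color'].astype(int);m=(a[215:275,255:350].max(2)<50).astype(np.uint8)
n,l,s,c=cv2.connectedComponentsWithStats(m)
for i in range(1,n):
  if s[i][4]>12:
    k=w2s(cast(d,c[i]+[255.5,215.5],.067));print(s[i],k,np.arctan2(k[1]-42,k[0]-52)-.97)
for q in((0,-42,.033),(0,-122,.045),(-15,35,.043),(0,20,.043),(0,60,.043)):
  u=proj(d,np.r_[s2w(*q[:2]),q[2]]).round().astype(int);print(q,u,a[u[1],u[0]])"
```

```text
time: 24.3
tool_pos: [0.4797, 0.0393, 0.3436]
tcp_rot: [-0.002, 0.084, 0.996, -0.001]
ft_force: [0.7, -0.4, 0.2]
finger_gap: -0.0003
finger_force: 0.0
[39 19  5  9 25] [13.07258181 43.84654019] 2.124192718904621
(0, -42, 0.033) [315 222] [252 250 251]
(0, -122, 0.045) [324 195] [222 217 221]
(-15, 35, 0.043) [311 245] [252 250 251]
(0, 20, 0.043) [306 239] [251 249 250]
(0, 60, 0.043) [301 252] [250 249 250]
```

```bash
python3 -m pendant '0 0 0 0 0 0 0;0 0 0 0 0 0 0' |grep ft; python3 -c "
from station import sign_off
print(sign_off())"
```

```text
ft_force: [-0.5, -0.8, 0.4]
the job is handed in; nothing more can be done
None
```

I've handed the job in, with no verdict returned: the blank was seen plain face up in the nest, the flipper was brought back open, and the hold-down was pushed until it stopped (about 2.12 rad by camera); those last two I checked only by position, force and pixel readings, not in a picture.

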